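# Nest the picnic tins and clip the case shut

### The arm

A 6-joint arm with a two-finger parallel gripper is mounted at the origin on the work surface. World frame = base frame: x ahead of the robot, y to its left, z up, the work surface at z = 0. Lengths are in m, angles in rad, forces in N, time in s.
With the tool pointing down it reaches from about 0.3 to 0.825 m from the base axis. Payload 5.4 kg.
Tool frame: the origin (TCP) lies between the finger pads; the fingertips stand 17 mm ahead of it and the grasp point (between the pads) lies 2 mm behind it (bot.tips_ahead is the distance from the TCP to the fingertips, in m); z points along the fingers, y is the direction in which the jaws open and shut (so a half turn about z gives the same grasp; the last joint's range is limited). The gripper opens to 92 mm and grips with 3 to 60 N. Pads are 20 mm wide; open, the fingers measure 128 mm over their backs; the gripper's body (75 mm by 189 mm) begins 69 mm behind the grasp point.
Start: joints at [1.072, 0.158, 1.597, -0, 1.386, -0.21], TCP at [0.164, 0.551, 0.232] pointing down, gripper open.
Joint ranges: [-2.91, 2.91], [-0.94, 2.29], [0.18, 2.7], [-1.29, 4.43], [0.17, 2.64], [-3, 3]. Speed limits (rad/s): [2.57, 2.57, 3.14, 3.14, 3.14, 3.14].

### API

Orientations are given as a unit quaternion [w, x, y, z].
In Python, from workcell import bot gives the robot as it stands.
- The arm moves only by the tool play_rows, never from a script. Its argument "motion" is one flat list of numbers, 5 for each row, row after row: the closure, from -1 (fully open) to 1 (shut), then the shift along the tool's x, y, z in cm, then the turn about the tool's z in rad. A call has 1 to 10 rows; each row is the pose to reach, as a shift and turn from the pose measured when the call began, along the tool's axes at that moment; what a row does not reach only later rows make up. A row lasts 1/12 s, in which the tool goes at most 41.7 mm and 7.16 degrees, less where a joint would pass 70% of its speed; a pose out of reach is approached as far as the arm can. A call with a gripper value outside its range is refused whole. The fingers move at their own pace and stop on an object; "squeeze" is the grip in N (left out, the last holds). Time passes only in rows, so rows that repeat a pose let the fingers close. It gives the time, the measured TCP pose, the force and the opening at its end, in the units of the state.
- bot.read_state(): the state, without advancing time (a new reading comes with each control period).
- bot.camera(name): name is "scene" or "top" or "wrist"; returns a dict with "pixels" (480x640x3 uint8, red, green, blue), "camera_matrix" (3x3 intrinsics, pixels), "xyz" and "orientation" of the camera in the world. Camera axes: x right, y up, looking along -z (the intrinsics and any distortion apply to the point x, -y, -z); pixel columns grow to the right and rows downward; lengths in m; the calibration is good to about 2 mm. A picture is of the moment at which its call begins. There is no depth.
- bot.close_job(): hands the job in, once; it reports no verdict.
The state is a dict: "t": time; "qpos": joint angles; "qvel": joint speeds; "joint_efforts": joint torques, N m; "tool_pos": TCP position; "tcp_rot": TCP orientation; "force": force on the tool from outside, world axes, zero at the start; "ft_torque": the same for the moment, N m; "finger_gap": finger opening in m.
Only numpy, scipy, OpenCV 4.12 (cv2) and the standard library are available. Lean on these libraries where they do the work, as an engineer would, in place of code of your own. Each camera call takes 0.05 s, during which the arm holds its last target. There are 200 camera calls.

### The job

Pack the picnic set: nest the steel food tins largest first, the medium one down into the large one that already stands in the open case, then the small one down into the medium. Then swing the lid shut and press its front edge down against the gasket until the clip snaps over and holds it closed; leave the other goods on the stall where they are.

Things in the scene. Friction and masses are not known exactly. Their poses are not given: they have to be found in the camera images.
- case: Dark plastic picnic case fixed on the table, 216 mm deep (its x; +x is the hinge side, the clip is in front, at -x, towards the robot), 238 mm wide (y). Origin: centre of its underside. Walls 4 mm, rim 62 mm high, inner floor 5 mm up. A soft rubber gasket stands 6 mm proud of the rim. A folded carrying handle runs round the back wall, 24 mm behind it and 40 mm high.
- flask (a point): Middle of a steel flask fixed in the case's +y half, lying along the case's x: 62 mm thick, 186 mm long, its top 71 mm above the table. It belongs there; leave it. The large tin stands in the other half.
- lid_hinge (a point): Middle of the lid's hinge line, which runs along the case's y axis: 108 mm to +x of the case's origin and 63 mm above it.
- lid (a joint): Lid angle: 0 closed, 1.57 upright, stop at 2.0. Shallow shell, 216 mm from hinge line to front edge, 238 mm wide, 0.22 kg; closed, its top face is 25 mm above the hinge line. The stiff hinge holds it where left above 1.2 rad; below about 1.1 it sinks shut slowly (2 s) and rests on the clip at about 0.06, not latched. About 12 N down near the front edge takes it through the clip to 0.
- lid_front (a point): Middle of the lid's front edge, on its outer (top) face: 216 mm from the hinge line. Its frame turns with the lid; z is the outward normal of the outer face, +x points towards the hinge.
- clip (a joint): Angle of the spring clip: a 40 mm wide black plastic hook on a pin in the middle of the case's front wall, tip 88 mm above the table, level with the closed lid's top. 0 = upright, its rest position. It works by itself: the bar on the lid's front pushes it outwards (some 0.1 rad) and it snaps back to 0 over the bar when the lid is pressed home.
- large_center (a point): Large open steel tin, straight rectangular with round corners, 141 mm long (its x axis) by 81 mm wide (y) over the rim, 68 mm high; standing loose inside the case, open side up. Point: its centre, half-way up (34 mm above its underside). Walls and floor 3 mm thick; walls lean outwards by 3 degrees. 0.22 kg.
- medium_center (a point): Medium open steel tin of the same shape, 126 mm long (x) by 66 mm wide (y) over the rim, 66 mm high, standing open side up on the table. Point: its centre, half-way up (33 mm). Walls and floor 3 mm; it fits in the large tin, either way round, with 4.5 mm play at each side and its rim then stands 1 mm above the large one's. About 0.16 kg.
- small_center (a point): Small open steel tin of the same shape, 111 mm long (x) by 51 mm wide (y) over the rim, 64 mm high, standing open side up on the table. Point: its centre, half-way up (32 mm). Walls and floor 3 mm; it fits in the medium tin, either way round, with 4.5 mm play at each side and its rim then stands 1 mm above the medium one's. About 0.12 kg.
- mug: White mug, 76 mm across, 80 mm high, handle at its +y side; stands among the tins. Not to be disturbed. Origin: centre of its underside.
- discs: Stack of five disc cases, 142 x 125 x 50 mm. Not to be disturbed. Origin: centre of its underside.
- jar: Amber glass jar with a brass cap, 72 mm across, 105 mm high. Not to be disturbed. Origin: centre of its underside.
- brush: Wooden brush lying flat, 190 mm long (x). Not to be disturbed. Origin: under its middle.
- vase: Copper bottle vase, 80 mm across, 178 mm high. Not to be disturbed. Origin: centre of its underside.
- pot: Lidded orange enamel pot, 182 mm across, 125 mm high, with side handles. Not to be disturbed. Origin: centre of its underside.
Things that resemble listed ones, but are neither listed nor needed, are in the scene too. Leave any turquoise look-alike of the part that bears small_center alone. Leave any purple look-alike of the part that bears medium_center alone.

How it is judged:
On the way, in this order (a step that is already met when the one before it is completed fails the run):
1. the medium tin stands on the floor of the large tin, inside the case (z of medium_center in the frame of large_center below 0.008 m and horizontal distance between medium_center and large_center below 0.012 m and angle between the z axis of medium_center and the z axis of large_center, either way round below 0.08 rad and z of large_center in the frame of case below 0.046 m), for 0.2 s.
2. the small tin stands on the floor of the medium tin (z of small_center in the frame of medium_center below 0.008 m and horizontal distance between small_center and medium_center below 0.012 m and angle between the z axis of small_center and the z axis of medium_center, either way round below 0.08 rad), for 0.2 s.
At the end, for the whole second after the job is handed in: The large tin stands flat on the case's floor, the medium tin stands on the large one's floor and the small tin on the medium one's floor (each within 8 mm of height, 12 mm of centre and 0.08 rad of tilt), and the lid is held down by the clip: lid angle under 0.010 rad and clip angle under 0.06 rad (all of step 1 and all of step 2 and angle between large_center's own z axis and vertical below 0.08 rad and value of joint lid below 0.01 rad and value of joint clip below 0.06 rad); the robot touches nothing.
It fails at once if one of the other goods (mug, disc cases, jar, brush, vase, pot) is pushed more than 40 mm from its place or tipped (distance of any of mug, discs, jar, brush, vase, pot from where it was at the start of the episode above 0.04 m or angle between any of mug, jar, vase's own z axis and vertical above 0.5 rad).
It also fails if it takes over 72 s, if anything falls off the work surface, if the arm or the gripper's body presses on something with over 40 N, if the wrist force passes 120 N, or if a joint passes its speed limit or range.

## Working session

There is one attempt and no reset: what is moved stays moved. The work goes in short steps, Python scripts to look and compute and a tool call to move; the robot and the scene stay as the last step left them, time stands still between calls to the robot, and variables do not carry over. Pictures are saved under pics/ and viewed, about 8 in all and at most 12, crops included, and the job is handed in when it is done.

Besides the shell and the picture viewer there is one more tool, called after ">>>" as name(argument=value, ...) on one line, values as JSON. play_rows: Moves the arm, as the interface text tells. Its arguments: {"type":"object","properties":{"motion":{"type":"array","items":{"type":"number"}},"squeeze":{"type":"number"}},"required":["motion"]}

```bash
mkdir -p pics
cat > h.py <<'E'
import numpy as np, cv2
from workcell import bot
from scipy.spatial.transform import Rotation as R
def rot(q): return R.from_quat([q[1],q[2],q[3],q[0]]).as_matrix()
def snap(name,fn):
    c=bot.camera(name); cv2.imwrite(f'pics/{fn}.png',c['pixels'][...,::-1])
    np.savez(f'pics/{fn}.npz',K=c['camera_matrix'],p=c['xyz'],R=rot(c['orientation'])); return c
def px(fn,u,v,z):
    d=np.load(f'pics/{fn}.npz'); r=np.linalg.inv(d['K'])@[u,v,1]; r=d['R']@(r*[1,-1,-1])
    return d['p']+r*(z-d['p'][2])/r[2]
def proj(fn,P):
    d=np.load(f'pics/{fn}.npz'); q=d['R'].T@(np.array(P)-d['p'])*[1,-1,-1]; q=d['K']@q; return q[:2]/q[2]
def toolshift(P,s=None):
    s=s or bot.read_state(); return rot(s['tcp_rot']).T@(np.array(P)-s['tool_pos'])*100
E
python3 - <<'E'
from h import *
print(bot.read_state())
for n in ('top','scene'):
    c=snap(n,n+'0'); print(n,c['camera_matrix'],c['xyz'],c['orientation'],[k for k in c])
E
```

```text
{'t': 0.0, 'qpos': array([ 1.07187181e+00,  1.59030216e-01,  1.59821808e+00,  9.71129712e-06,
        1.38616096e+00, -2.10056499e-01]), 'qvel': array([ 1.91306632e-03,  1.37775297e-03,  6.13770289e-05, -4.43362403e-04,
       -3.54945355e-04, -7.02283547e-04]), 'joint_efforts': array([-9.27936817e-04, -3.85581028e+01, -3.22099507e+01,  6.99308189e-02,
        3.83352907e-02, -1.36072490e-04]), 'tool_pos': array([0.16350893, 0.5506582 , 0.23063654]), 'tcp_rot': array([-3.19758006e-04,  1.43933181e-01,  9.89586992e-01, -8.50168671e-04]), 'force': array([ 0.00756608,  0.176114  , -1.22959839]), 'ft_torque': array([-0.00174391, -0.04901803, -0.03938017]), 'finger_gap': 0.0915210192359518}
top [[556.87484994   0.         313.07040074]
 [  0.         556.87484994 236.80881324]
 [  0.           0.           1.        ]] [0.16757662 0.07386239 1.70014812] [-0.68019882 -0.07327742  0.07699474  0.7252805 ] ['pixels', 'camera_matrix', 'xyz', 'orientation']
scene [[504.46921375   0.         318.21124052]
 [  0.         504.46921375 239.43636849]
 [  0.           0.           1.        ]] [1.19415213 0.59915814 1.34336486] [0.39550571 0.12656136 0.26159959 0.87127672] ['pixels', 'camera_matrix', 'xyz', 'orientation']
```

View pics/top0.png

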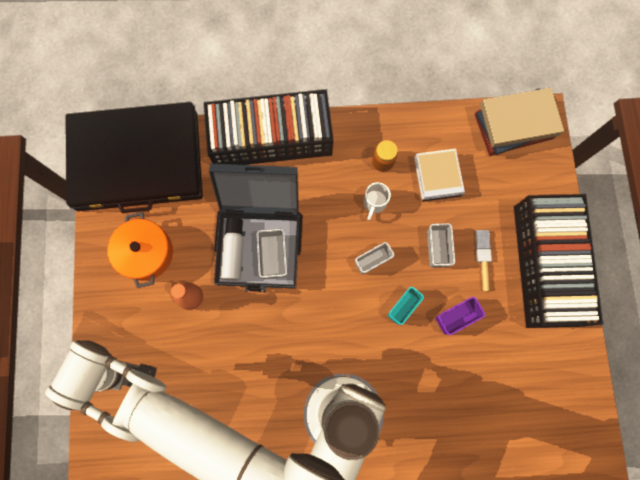

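View pics/scene0.png

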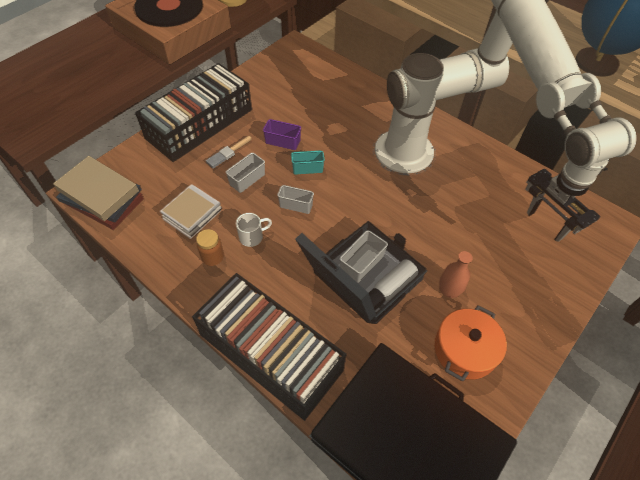

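In the top view the steel tins are at (441,245), the longer one and so the medium, and (375,258), the small. The look-alikes are the turquoise tin at (406,306) and the purple one at (460,315). The large tin is in the case at (271,253). The mug is at (377,197), close to the small tin. I'll check the choice in one close crop.

Run:
```python
from h import *
i=cv2.imread('pics/top0.png')
a=cv2.resize(i[155:295,205:305],None,fx=4,fy=4,interpolation=cv2.INTER_CUBIC)
b=cv2.resize(i[215:285,350:460],None,fx=3.6,fy=3.6,interpolation=cv2.INTER_CUBIC)
o=np.zeros((560,800,3),np.uint8); o[:560,:400]=a; o[:252,400:796]=b
cv2.imwrite('pics/crop0.png',o)
```

```text
(no output)
```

View pics/crop0.png

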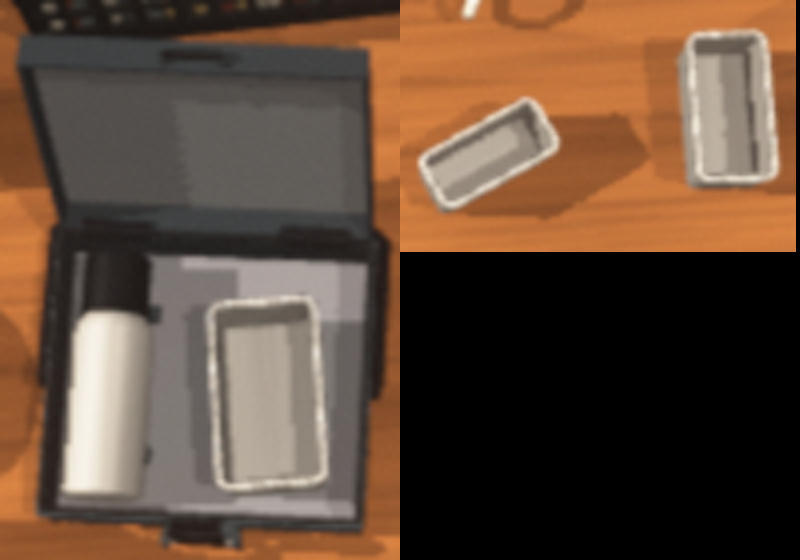

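Run:
```python
from h import *
def A(x,y): return (x+.5)/4-.5+205,(y+.5)/4-.5+155
def B(x,y): return (x-400+.5)/3.6-.5+350,(y+.5)/3.6-.5+215
S={'large':(A,.073,[(208,303),(316,296),(328,484),(220,491)]),
'small':(B,.064,[(416,160),(533,94),(562,142),(444,213)]),
'medium':(B,.066,[(687,31),(767,31),(778,182),(695,184)]),
'caserim':(A,.066,[(40,515),(362,528)])}
for k,(f,z,c) in S.items():
    P=np.array([px('top0',*f(*p),z) for p in c])
    print(k,P.mean(0).round(4),[round(float(np.linalg.norm(P[i]-P[i-1])),3) for i in range(len(c))])
    for i in range(len(c)):
        d=P[i]-P[i-1]; print('   ',P[i].round(3),np.degrees(np.arctan2(d[1],d[0])).round(1))
for u,v in [(377,197),(387,152),(439,175)]: print(px('top0',u,v,.08))
```

```text
large [0.4783 0.1799 0.073 ] [0.142, 0.081, 0.142, 0.08]
    [0.549 0.221 0.073] 1.1
    [0.55  0.14  0.073] -89.9
    [0.407 0.139 0.073] -179.5
    [0.407 0.219 0.073] 90.1
small [ 0.448  -0.1247  0.064 ] [0.05, 0.113, 0.047, 0.115]
    [ 0.445 -0.064  0.064] 23.1
    [ 0.495 -0.166  0.064] -64.1
    [ 0.453 -0.186  0.064] -154.3
    [ 0.4   -0.083  0.064] 117.3
medium [ 0.4731 -0.3291  0.066 ] [0.13, 0.067, 0.128, 0.069]
    [ 0.54  -0.299  0.066] -3.3
    [ 0.535 -0.366  0.066] -93.7
    [ 0.407 -0.36   0.066] 177.4
    [ 0.41  -0.292  0.066] 87.7
caserim [0.3864 0.2344 0.066 ] [0.238, 0.238]
    [0.399 0.353 0.066] 84.0
    [0.374 0.116 0.066] -96.0
[ 0.62783873 -0.14674403  0.08      ]
[ 0.76924439 -0.19013026  0.08      ]
[ 0.6851214  -0.34147948  0.08      ]
```

```bash
cat >> h.py <<'E'
def go(x,y,z,jaw=None):
    "print shift (cm) and turn to reach TCP xyz with jaw line at angle jaw (deg, mod 180)"
    s=bot.read_state(); M=rot(s['tcp_rot']); print('t',round(s['t'],2),'pos',np.round(s['tool_pos'],4),'F',np.round(s['force'],1),'gap',round(s['finger_gap'],4))
    print('q',np.round(s['qpos'],2),'tool x',M[:,0].round(3),'y',M[:,1].round(3),'z',M[:,2].round(3))
    print('shift cm',toolshift((x,y,z),s).round(2))
    if jaw is not None:
        a=np.degrees(np.arctan2(M[1,1],M[0,1])); d=(jaw-a+90)%180-90
        print('jaw now',a.round(1),'turn options rad',np.radians(-d).round(3),np.radians(-d-180*np.sign(-d)).round(3))
E
python3 -c "
from h import *
go(.44,.1,.33,87.1)
go(.473,-.329,.2,87.1)"
```

```text
t 0.1 pos [0.1635 0.5507 0.2307] F [-0.4  0.2 -0.5] gap 0.0919
q [ 1.07  0.16  1.6  -0.    1.39 -0.21] tool x [-0.959  0.285  0.   ] y [ 0.285  0.959 -0.002] z [-0.001 -0.002 -1.   ]
shift cm [-39.33 -35.35  -9.88]
jaw now 73.5 turn options rad -0.238 2.903
t 0.1 pos [0.1635 0.5507 0.2307] F [-0.4  0.2 -0.5] gap 0.0919
q [ 1.07  0.16  1.6  -0.    1.39 -0.21] tool x [-0.959  0.285  0.   ] y [ 0.285  0.959 -0.002] z [-0.001 -0.002 -1.   ]
shift cm [-54.72 -75.51   3.18]
jaw now 73.5 turn options rad -0.238 2.903
```

>>> play_rows(motion=[-1,-2,-2,-8,0,-1,-39.3,-35.4,-9,-0.24,-1,-39.3,-35.4,-9,-0.24,-1,-39.3,-35.4,-9,-0.24,-1,-39.3,-35.4,-9,-0.24,-1,-39.3,-35.4,-9,-0.24,-1,-39.3,-35.4,-9,-0.24,-1,-39.3,-35.4,-9,-0.24,-1,-39.3,-35.4,-9,-0.24,-1,-39.3,-35.4,-9,-0.24])

```text
t: 0.93
tool_pos: [0.3632, 0.2228, 0.3068]
tcp_rot: [-0.0, 0.024, 1.0, -0.001]
force: [1.1, -0.2, -0.1]
finger_gap: 0.0921
```

```bash
python3 -c "
from h import *
go(.455,-.329,.2,87.1)"
```

```text
t 0.93 pos [0.3632 0.2228 0.3068] F [ 1.1 -0.2 -0.1] gap 0.0921
q [ 0.27 -0.29  1.87 -0.    1.56 -1.26] tool x [-0.999  0.049  0.001] y [ 0.049  0.999 -0.001] z [-0.001 -0.001 -1.   ]
shift cm [-11.85 -54.65  10.75]
jaw now 87.2 turn options rad 0.002 -3.14
```

>>> play_rows(motion=[-1,-11.8,-54.6,0,0,-1,-11.8,-54.6,0,0,-1,-11.8,-54.6,0,0,-1,-11.8,-54.6,0,0,-1,-11.8,-54.6,3,0,-1,-11.8,-54.6,6,0,-1,-11.8,-54.6,10,0,-1,-11.8,-54.6,10,0,-1,-11.8,-54.6,10,0,-1,-11.8,-54.6,10,0])

```text
t: 1.77
tool_pos: [0.4295, -0.1814, 0.2503]
tcp_rot: [-0.0, 0.025, 1.0, -0.001]
force: [-0.0, 0.1, -0.1]
finger_gap: 0.0919
```

>>> play_rows(motion=[-1,0,-16,2,0,-1,0,-16,2,0,-1,0,-16,2,0,-1,0,-16,2,0,-1,0,-16,2,0,-1,0,-16,2,0,-1,0,-16,2,0])

```text
t: 2.35
tool_pos: [0.4215, -0.3405, 0.2301]
tcp_rot: [-0.001, 0.025, 1.0, 0.0]
force: [0.0, 0.7, 0.5]
finger_gap: 0.092
```

```bash
python3 -c "
from h import *
snap('wrist','w1')
go(.473,-.329,.06,87.1)
print(proj('w1',[.473,-.329,.066]))"
```

```text
t 2.4 pos [ 0.4217 -0.3401  0.2304] F [ 0.1  0.4 -0. ] gap 0.0919
q [-0.9   0.07  1.69 -0.    1.38 -2.42] tool x [-0.999  0.048  0.001] y [ 0.048  0.999 -0.001] z [-0.001 -0.    -1.   ]
shift cm [-5.08  1.37 17.04]
jaw now 87.2 turn options rad 0.002 -3.139
[336.49504597 285.76550549]
```

View pics/w1.png

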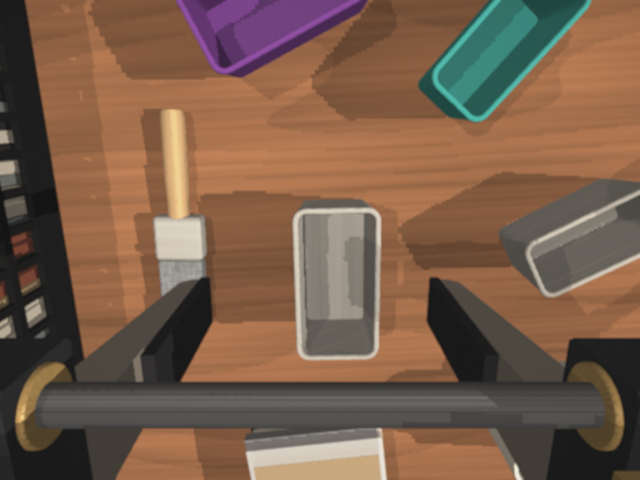

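The steel medium tin has its rim corners at (295,209), (378,207), (379,356) and (299,358). The brush, at x of about 180 px, is clear of the fingers. The small tin is at the right edge.

```bash
cat >> h.py <<'E'
def rect(fn,c,z):
    P=np.array([px(fn,*p,z) for p in c]); print('centre',P.mean(0).round(4),'sides',[round(float(np.linalg.norm(P[i]-P[i-1])),4) for i in range(4)],
     'dirs',[np.degrees(np.arctan2(*(P[i]-P[i-1])[1::-1])).round(1) for i in range(4)])
    return P.mean(0)
E
python3 -c "
from h import *
m=rect('w1',[(294,208),(379,206),(380,357),(298,359)],.066)
go(m[0],m[1],.070,87.5)"
```

```text
centre [ 0.4733 -0.328   0.066 ] sides [0.1262, 0.0636, 0.126, 0.0675] dirs [np.float64(177.7), np.float64(88.5), np.float64(-0.5), np.float64(-91.4)]
t 2.4 pos [ 0.4217 -0.3401  0.2304] F [ 0.1  0.4 -0. ] gap 0.0919
q [-0.9   0.07  1.69 -0.    1.38 -2.42] tool x [-0.999  0.048  0.001] y [ 0.048  0.999 -0.001] z [-0.001 -0.    -1.   ]
shift cm [-5.11  1.47 16.04]
jaw now 87.2 turn options rad -0.005 3.137
```

>>> play_rows(motion=[-1,-5.1,1.5,5,-0.02,-1,-5.1,1.5,8,-0.02,-1,-5.1,1.5,11,-0.02,-1,-5.1,1.5,13,-0.02,-1,-5.1,1.5,15,-0.02,-1,-5.1,1.5,15.9,-0.02,-1,-5.1,1.5,15.9,-0.02,-1,-5.1,1.5,15.9,-0.02], squeeze=20)

```text
t: 3.07
tool_pos: [0.4738, -0.3273, 0.0724]
tcp_rot: [-0.0, 0.014, 1.0, -0.001]
force: [-1.1, 0.1, -0.4]
finger_gap: 0.0919
```

>>> play_rows(motion=[0,0,0,0,0,1,0,0,0,0,1,0,0,0,0,1,0,0,0,0,1,0,0,0,0,1,0,0,0,0], squeeze=20)

```text
t: 3.57
tool_pos: [0.4743, -0.3279, 0.0734]
tcp_rot: [0.001, 0.014, 1.0, -0.001]
force: [-0.4, -0.4, 5.6]
finger_gap: 0.065
```

```bash
python3 -c "
from h import *
go(.473,-.328,.2,88.5)"
```

```text
t 3.57 pos [ 0.4743 -0.3279  0.0734] F [-0.4 -0.4  5.6] gap 0.065
q [-0.81  0.33  1.72 -0.    1.08 -2.36] tool x [-1.     0.027 -0.001] y [ 0.028  1.    -0.002] z [ 0.001 -0.002 -1.   ]
shift cm [  0.11  -0.04 -12.66]
jaw now 88.4 turn options rad -0.001 3.14
```

>>> play_rows(motion=[1,0,0,-3,0,1,0,0,-6,0,1,0,0,-9,0,1,0,0,-12,0,1,0,0,-13,0,1,0,0,-13,0])

```text
t: 4.07
tool_pos: [0.4753, -0.3288, 0.2062]
tcp_rot: [0.002, 0.014, 1.0, -0.003]
force: [0.7, 0.2, -1.6]
finger_gap: 0.0651
```

```bash
python3 -c "
from h import *
go(.478,.18,.2,90.7)"
```

```text
t 4.07 pos [ 0.4753 -0.3288  0.2062] F [ 0.7  0.2 -1.6] gap 0.0651
q [-0.81  0.18  1.62 -0.    1.33 -2.36] tool x [-1.     0.027 -0.005] y [ 0.027  1.    -0.006] z [ 0.005 -0.007 -1.   ]
shift cm [ 1.13 50.87  0.29]
jaw now 88.4 turn options rad -0.04 3.102
```

>>> play_rows(motion=[1,1.1,50.9,-4,-0.04,1,1.1,50.9,-4,-0.04,1,1.1,50.9,-4,-0.04,1,1.1,50.9,-4,-0.04,1,1.1,50.9,-4,-0.04,1,1.1,50.9,-4,-0.04,1,1.1,50.9,-4,-0.04,1,1.1,50.9,-4,-0.04,1,1.1,50.9,-4,-0.04,1,1.1,50.9,-4,-0.04])

```text
t: 4.9
tool_pos: [0.4756, 0.0898, 0.2329]
tcp_rot: [0.0, -0.006, 1.0, -0.003]
force: [0.2, -0.1, -1.5]
finger_gap: 0.0654
```

```bash
python3 -c "
from h import *
go(.478,.18,.24,90.7)"
```

```text
t 4.9 pos [0.4756 0.0898 0.2329] F [ 0.2 -0.1 -1.5] gap 0.0654
q [-0.06 -0.08  1.84 -0.01  1.38 -1.64] tool x [-1.    -0.012 -0.001] y [-0.012  1.    -0.006] z [ 0.001 -0.006 -1.   ]
shift cm [-0.35  9.01 -0.77]
jaw now 90.7 turn options rad 0.0 -3.142
```

>>> play_rows(motion=[1,-0.3,9.0,-1,0,1,-0.3,9.0,-1,0,1,-0.3,9.0,-1,0,1,-0.3,9.0,-1,0,1,-0.3,9.0,-1,0])

```text
t: 5.32
tool_pos: [0.4765, 0.1796, 0.2401]
tcp_rot: [-0.002, -0.007, 1.0, -0.004]
force: [0.4, -1.5, -1.3]
finger_gap: 0.0653
```

```bash
python3 -c "
from h import *
snap('wrist','w2')
go(.478,.18,.24,90.7)
print(proj('w2',[.478,.18,.073]))"
```

```text
t 5.37 pos [0.4768 0.1789 0.2405] F [ 0.9 -0.3 -1.1] gap 0.0649
q [ 0.13 -0.02  1.76 -0.01  1.4  -1.46] tool x [-1.    -0.012  0.003] y [-0.012  1.    -0.007] z [-0.003 -0.007 -1.   ]
shift cm [-0.12  0.11  0.04]
jaw now 90.7 turn options rad -0.0 3.141
[320.69388212 223.90543873]
```

View pics/w2.png

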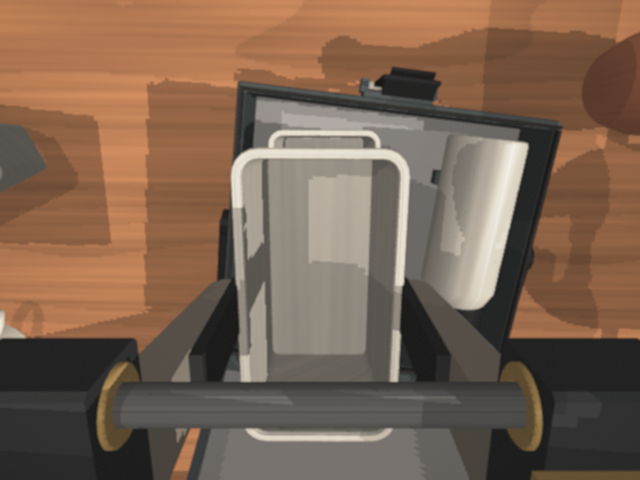

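Held medium tin rim: front edge at row 149, columns 232–410; back edge at row 440, columns 246–395. The large tin's front rim shows at row 131, columns 269–382. The clip is at (405,85).

```bash
python3 -c "
from h import *
a=px('w2',268,131,.073);b=px('w2',383,131,.073);print('large front',a.round(4),b.round(4),'mid',((a+b)/2).round(4),'len',np.linalg.norm(a-b).round(4))
rect('w2',[(231,148),(410,148),(395,441),(244,441)],.233)
for u,v in [(238,83),(560,123)]: print('case corner',px('w2',u,v,.066).round(4))
print('clip',px('w2',412,72,.088).round(4))
"
```

```text
large front [0.4097 0.141  0.073 ] [0.4087 0.2241 0.073 ] mid [0.4092 0.1825 0.073 ] len 0.0831
centre [0.4765 0.1802 0.233 ] sides [0.1264, 0.0654, 0.126, 0.0664] dirs [np.float64(-179.7), np.float64(90.7), np.float64(0.8), np.float64(-89.0)]
case corner [0.3765 0.1191 0.066 ]
case corner [0.4014 0.3543 0.066 ]
clip [0.3702 0.2394 0.088 ]
```

>>> play_rows(motion=[1,-0.25,0.15,3,0,1,-0.25,0.15,6,0,1,-0.25,0.15,8,0,1,-0.25,0.15,8.7,0,1,-0.25,0.15,9.4,0,1,-0.25,0.15,10,0,1,-0.25,0.15,10.5,0,1,-0.25,0.15,11,0])

```text
t: 6.03
tool_pos: [0.48, 0.1794, 0.1312]
tcp_rot: [-0.0, -0.006, 1.0, -0.004]
force: [0.2, 0.1, -2.0]
finger_gap: 0.0653
```

```bash
python3 -c "
from h import *
go(.479,.1805,.094,90.7)"
```

```text
t 6.03 pos [0.48   0.1794 0.1312] F [ 0.2  0.1 -2. ] gap 0.0653
q [ 0.13  0.1   1.87 -0.01  1.17 -1.45] tool x [-1.    -0.011  0.   ] y [-0.011  1.    -0.007] z [-0.    -0.007 -1.   ]
shift cm [0.1  0.14 3.72]
jaw now 90.7 turn options rad -0.001 3.141
```

Entered without contact: the force is only the tin's weight. I'll lower it and release.

>>> play_rows(motion=[1,0.1,0.1,0.8,0,1,0.1,0.1,1.6,0,1,0.1,0.1,2.4,0,1,0.1,0.1,3.1,0,1,0.1,0.1,3.7,0,1,0.1,0.1,3.7,0,1,0.1,0.1,3.7,0])

```text
t: 6.62
tool_pos: [0.4787, 0.1801, 0.0937]
tcp_rot: [-0.001, -0.006, 1.0, -0.004]
force: [-0.9, 0.1, -0.5]
finger_gap: 0.0652
```

>>> play_rows(motion=[0.1,0,0,0,0,-0.2,0,0,0,0,-0.5,0,0,0,0,-0.5,0,0,0,0,-0.5,0,0,0,0,-0.5,0,0,-4,0,-0.5,0,0,-8,0,-0.5,0,0,-12,0,-0.5,0,0,-15,0,-0.5,0,0,-15,0])

```text
t: 7.45
tool_pos: [0.4828, 0.1818, 0.2519]
tcp_rot: [0.006, -0.006, 1.0, -0.003]
force: [1.1, 0.8, -0.1]
finger_gap: 0.0692
```

```bash
python3 -c "
from h import *
snap('wrist','w3')
go(.448,-.125,.2,26)"
```

```text
t 7.5 pos [0.4814 0.1816 0.2483] F [ 0.2  0.1 -0.4] gap 0.0689
q [ 0.13 -0.02  1.75 -0.01  1.4  -1.45] tool x [-1.    -0.012 -0.008] y [-0.012  1.    -0.006] z [ 0.008 -0.006 -1.   ]
shift cm [  3.73 -30.59   5.  ]
jaw now 90.7 turn options rad 1.129 -2.013
```

View pics/w3.png

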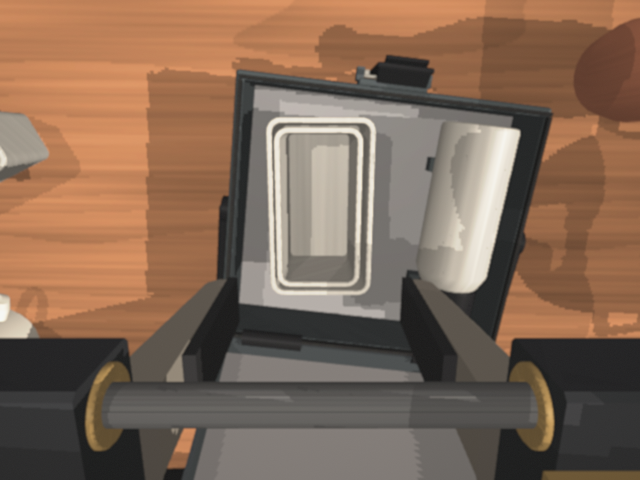

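The medium tin sits concentric inside the large one. Its rim runs from about (276,126) to (360,288), and the rims are level.

>>> play_rows(motion=[-1,3.7,-30.6,0,1.13,-1,3.7,-30.6,0,1.13,-1,3.7,-30.6,0,1.13,-1,3.7,-30.6,0,1.13,-1,3.7,-30.6,1,1.13,-1,3.7,-30.6,2,1.13,-1,3.7,-30.6,3,1.13,-1,3.7,-30.6,4,1.13,-1,3.7,-30.6,4,1.13,-1,3.7,-30.6,4,1.13])

```text
t: 8.33
tool_pos: [0.4466, -0.1256, 0.2075]
tcp_rot: [0.003, 0.533, 0.846, -0.001]
force: [-0.4, 0.3, -0.4]
finger_gap: 0.0919
```

```bash
python3 -c "
from h import *
rect('w3',[(276,127),(363,125),(359,287),(281,288)],.074)
c=snap('wrist','w4')
go(.448,-.125,.2,26)"
```

```text
centre [0.4791 0.1817 0.074 ] sides [0.1284, 0.0646, 0.1288, 0.0642] dirs [np.float64(-179.1), np.float64(91.9), np.float64(0.7), np.float64(-88.5)]
t 8.38 pos [ 0.4473 -0.125   0.2084] F [ 0.9 -0.2  1.2] gap 0.0921
q [-0.53 -0.12  1.93 -0.    1.33 -0.99] tool x [-0.438  0.899 -0.006] y [0.899 0.438 0.003] z [ 0.005 -0.005 -1.   ]
shift cm [-0.02  0.06  0.84]
jaw now 26.0 turn options rad -0.001 3.141
```

View pics/w4.png

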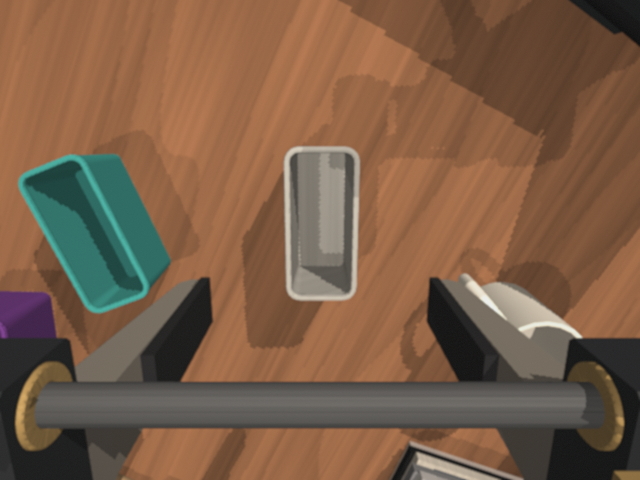

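The small steel tin has corners at (285,147), (358,147), (356,299) and (288,299). The turquoise look-alike is to the left and the mug handle is near (470,285), both clear of the fingers.

```bash
python3 -c "
from h import *
m=rect('w4',[(284,146),(359,146),(357,300),(287,300)],.064)
go(m[0],m[1],.071,26)"
```

```text
centre [ 0.4483 -0.1233  0.064 ] sides [0.1119, 0.0506, 0.1119, 0.0519] dirs [np.float64(115.4), np.float64(25.5), np.float64(-63.9), np.float64(-154.5)]
t 8.38 pos [ 0.4473 -0.125   0.2084] F [ 0.9 -0.2  1.2] gap 0.0921
q [-0.53 -0.12  1.93 -0.    1.33 -0.99] tool x [-0.438  0.899 -0.006] y [0.899 0.438 0.003] z [ 0.005 -0.005 -1.   ]
shift cm [ 0.2   0.13 13.74]
jaw now 26.0 turn options rad -0.001 3.141
```

>>> play_rows(motion=[-1,0.2,0.1,3,0,-1,0.2,0.1,6,0,-1,0.2,0.1,9,0,-1,0.2,0.1,11.5,0,-1,0.2,0.1,13,0,-1,0.2,0.1,13.9,0,-1,0.2,0.1,13.9,0,-1,0.2,0.1,13.9,0])

```text
t: 9.05
tool_pos: [0.4484, -0.1231, 0.0698]
tcp_rot: [0.004, 0.529, 0.848, -0.0]
force: [-0.2, -0.4, 1.1]
finger_gap: 0.0918
```

>>> play_rows(motion=[0,0,0,0,0,1,0,0,0,0,1,0,0,0,0,1,0,0,0,0,1,0,0,0,0,1,0,0,0,0,1,0,0,0,0], squeeze=20)

```text
t: 9.63
tool_pos: [0.4484, -0.1232, 0.07]
tcp_rot: [0.004, 0.529, 0.848, -0.001]
force: [-1.0, 0.6, 1.2]
finger_gap: 0.05
```

>>> play_rows(motion=[1,0,0,-3,0,1,0,0,-6,0,1,0,0,-9,0,1,0,0,-12,0,1,0,0,-15,0,1,0,0,-17,0,1,0,0,-17,0])

```text
t: 10.22
tool_pos: [0.4497, -0.1236, 0.2448]
tcp_rot: [0.008, 0.529, 0.848, -0.0]
force: [0.5, -0.6, -1.4]
finger_gap: 0.0504
```

```bash
python3 -c "
from h import *
go(.479,.1815,.24,91.0)"
```

```text
t 10.22 pos [ 0.4497 -0.1236  0.2448] F [ 0.5 -0.6 -1.4] gap 0.0504
q [-0.53 -0.15  1.88 -0.    1.4  -0.98] tool x [-0.44   0.898 -0.014] y [0.898 0.44  0.008] z [ 0.013 -0.009 -1.   ]
shift cm [26.12 16.06  0.23]
jaw now 26.1 turn options rad -1.133 2.009
```

>>> play_rows(motion=[1,26.1,16.1,0,-1.13,1,26.1,16.1,0,-1.13,1,26.1,16.1,0,-1.13,1,26.1,16.1,0,-1.13,1,26.1,16.1,0,-1.13,1,26.1,16.1,0,-1.13,1,26.1,16.1,0,-1.13,1,26.1,16.1,0,-1.13,1,26.1,16.1,0,-1.13,1,26.1,16.1,0,-1.13])

```text
t: 11.05
tool_pos: [0.4783, 0.1826, 0.2401]
tcp_rot: [0.005, -0.01, 1.0, -0.005]
force: [0.2, -0.6, -1.6]
finger_gap: 0.0508
```

```bash
python3 -c "
from h import *
c=snap('wrist','w5')
go(.479,.1815,.24,91.0)"
```

```text
t 11.1 pos [0.4785 0.1818 0.2403] F [ 0.6 -0.6 -1.7] gap 0.0499
q [ 0.13 -0.02  1.77 -0.01  1.39 -1.45] tool x [-1.    -0.014 -0.01 ] y [-0.014  1.    -0.01 ] z [ 0.01 -0.01 -1.  ]
shift cm [-0.05 -0.03  0.03]
jaw now 90.8 turn options rad -0.004 3.138
```

View pics/w5.png

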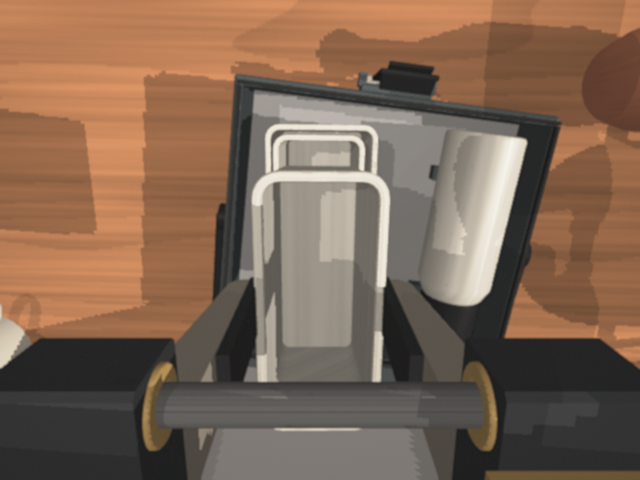

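```bash
python3 -c "
from h import *
a=px('w5',271,135,.074);b=px('w5',367,135,.074);print('medium front',((a+b)/2).round(4),'len',np.linalg.norm(a-b).round(4))
a=px('w5',252,172,.234);b=px('w5',391,172,.234);print('held front',((a+b)/2).round(4),'len',np.linalg.norm(a-b).round(4))
print(px('w5',320,430,.234))
"
```

```text
medium front [0.416  0.1801 0.074 ] len 0.0691
held front [0.4238 0.1827 0.234 ] len 0.051
[0.53559215 0.18434295 0.234     ]
```

>>> play_rows(motion=[1,0.1,-0.15,3,0,1,0.1,-0.15,6,0,1,0.1,-0.15,8,0,1,0.1,-0.15,8.7,0,1,0.1,-0.15,9.4,0,1,0.1,-0.15,10,0,1,0.1,-0.15,10.5,0,1,0.1,-0.15,11,0])

```text
t: 11.77
tool_pos: [0.4795, 0.1792, 0.1311]
tcp_rot: [0.006, -0.007, 1.0, -0.005]
force: [0.7, -0.0, -1.6]
finger_gap: 0.0503
```

```bash
python3 -c "
from h import *
go(.478,.180,.095,91.0)"
```

```text
t 11.77 pos [0.4795 0.1792 0.1311] F [ 0.7 -0.  -1.6] gap 0.0503
q [ 0.13  0.09  1.88 -0.01  1.16 -1.45] tool x [-1.    -0.013 -0.012] y [-0.013  1.    -0.01 ] z [ 0.012 -0.01  -1.   ]
shift cm [0.2  0.12 3.6 ]
jaw now 90.7 turn options rad -0.004 3.137
```

>>> play_rows(motion=[1,0.1,0.1,0.8,0,1,0.1,0.1,1.6,0,1,0.1,0.1,2.4,0,1,0.1,0.1,3.1,0,1,0.1,0.1,3.6,0,1,0.1,0.1,3.6,0,1,0.1,0.1,3.6,0])

```text
t: 12.35
tool_pos: [0.4788, 0.1798, 0.0947]
tcp_rot: [0.006, -0.006, 1.0, -0.005]
force: [0.9, -0.3, -1.6]
finger_gap: 0.0504
```

>>> play_rows(motion=[0.3,0,0,0,0,0,0,0,0,0,-0.3,0,0,0,0,-0.3,0,0,0,0,-0.3,0,0,0,0,-0.3,0,0,-4,0,-0.3,0,0,-8,0,-0.3,0,0,-12,0,-0.3,0,0,-16,0,-0.3,0,0,-16,0])

```text
t: 13.18
tool_pos: [0.4813, 0.1821, 0.2645]
tcp_rot: [0.014, -0.007, 1.0, -0.004]
force: [1.2, -0.3, 0.9]
finger_gap: 0.0596
```

```bash
python3 -c "
from h import *
snap('wrist','w6')
go(.478,.180,.35,91.0)
s=cv2.imread('pics/w6.png'); snap('scene','s6'); t=cv2.imread('pics/s6.png')
a=cv2.resize(s[40:340,200:560],(430,358)); b=cv2.resize(t[200:340,280:440],(368,322),interpolation=cv2.INTER_CUBIC)
o=np.zeros((358,800,3),np.uint8);o[:,:430]=a;o[:322,430:798]=b;cv2.imwrite('pics/c6.png',o)"
```

```text
t 13.23 pos [0.4799 0.1819 0.2604] F [ 0.8  0.4 -0.5] gap 0.0602
q [ 0.13 -0.04  1.75 -0.01  1.41 -1.45] tool x [-1.    -0.013 -0.023] y [-0.013  1.    -0.008] z [ 0.023 -0.008 -1.   ]
shift cm [-0.01 -0.26 -8.96]
jaw now 90.7 turn options rad -0.004 3.137
```

View pics/c6.png

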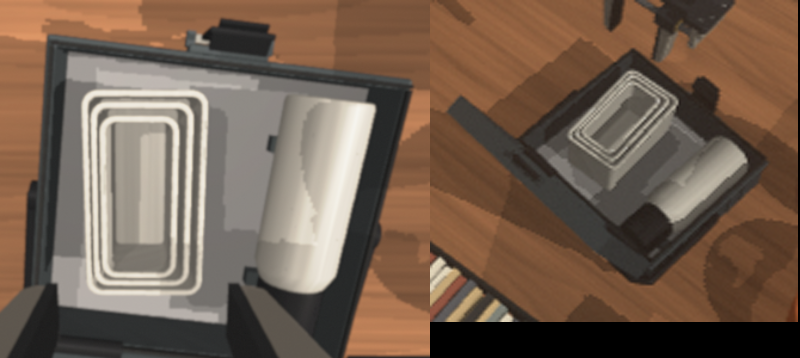

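```bash
python3 -c "
from h import *
e=np.array([.9945,-.1045,0]);l=np.array([.1045,.9945,0]);H=np.array([.6026,.2131,.063]);z=np.array([0,0,1.])
for th in (1.5,1.6,1.7,1.8,1.9,2.0):
  d=-np.cos(th)*e+np.sin(th)*z; n=np.cos(th)*z+np.sin(th)*e
  q=[]
  for s in (-1,1):
   for h in (0,.025):
    P=H+.216*d+h*n+s*.119*l; u,v=proj('top0',P); q.append((round((u-205)*4),round((v-155)*4)))
  print(th,q)
"
```

```text
1.5 [(362, 183), (364, 146), (4, 169), (7, 132)]
1.6 [(364, 152), (366, 116), (7, 138), (10, 102)]
1.7 [(366, 121), (367, 87), (10, 108), (14, 74)]
1.8 [(367, 93), (369, 61), (13, 79), (18, 48)]
1.9 [(369, 66), (371, 37), (17, 53), (22, 24)]
2.0 [(371, 42), (373, 16), (22, 29), (27, 3)]
```

All three rims are nested and level, in both the wrist and the scene crops. The lid measures about 1.85 rad. Next I'll go over it and swing it from behind.

>>> play_rows(motion=[1,0,0,-4,0.1,1,0,0,-8,0.1,1,0,0,-11,0.1,1,-10,1,-11,0.1,1,-20,1.5,-11,0.1,1,-25,1.5,-11,0.1,1,-25,1.5,-11,0.1,1,-25,1.5,-11,0.1,1,-25,1.5,-11,0.1,1,-25,1.5,-11,0.1])

```text
t: 14.12
tool_pos: [0.7321, 0.1996, 0.3574]
tcp_rot: [0.002, 0.045, 0.999, -0.005]
force: [-0.8, 0.1, -3.7]
finger_gap: 0.0006
```

```bash
python3 -c "
from h import *
go(.732,.1995,.225,84)
for h in (.1,.15,.2): print(h,px('top0',225,161,h),px('top0',330,153,h))
snap('wrist','w7')"
```

```text
t 14.12 pos [0.7321 0.1996 0.3574] F [-0.8  0.1 -3.7] gap 0.0006
q [ 0.11  0.64  0.73 -0.01  1.77 -1.37] tool x [-0.996  0.089 -0.005] y [ 0.089  0.996 -0.01 ] z [ 0.004 -0.011 -1.   ]
shift cm [ 0.08  0.12 13.24]
jaw now 84.9 turn options rad 0.016 -3.126
0.1 [0.76473583 0.30548422 0.1       ] [ 0.76978544 -0.01377264  0.1       ]
0.15 [0.74607633 0.29824671 0.15      ] [ 0.75096816 -0.0110343   0.15      ]
0.2 [0.72741683 0.2910092  0.2       ] [ 0.73215088 -0.00829596  0.2       ]
```

View pics/w7.png

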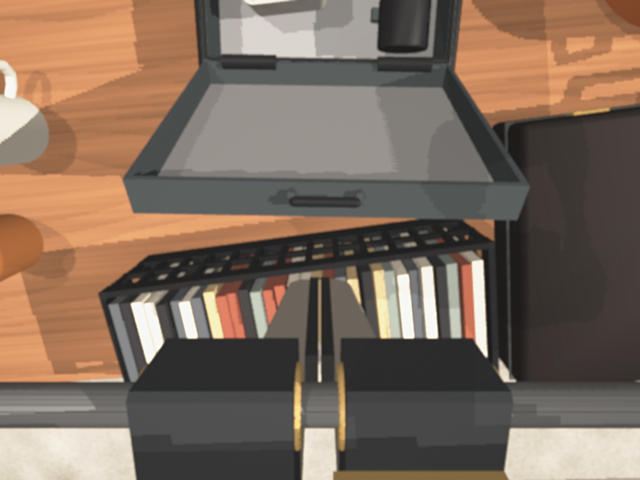

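```bash
python3 -c "
from h import *
# book-crate right end (-y): w7 far-left corners vs top0 right corners
for h in (.08,.1,.12,.14,.16,.18): print(h,'w7',px('w7',150,257,h)[:2].round(3),px('w7',104,293,h)[:2].round(3),'top',px('top0',331,153,h)[:2].round(3),px('top0',325,92,h)[:2].round(3), px('top0',332,143,h)[:2].round(3),'lidedge w7',px('w7',325,217,h+.13).round(3)[:2])
i=cv2.imread('pics/top0.png');cv2.imwrite('pics/c7.png',cv2.resize(i[80:180,195:345],None,fx=5,fy=5,interpolation=cv2.INTER_CUBIC))"
```

```text
0.08 w7 [0.781 0.014] [ 0.816 -0.043] top [ 0.777 -0.018] [ 0.981 -0.013] [ 0.81  -0.023] lidedge w7 [0.726 0.203]
0.1 w7 [0.775 0.023] [ 0.809 -0.032] top [ 0.77  -0.017] [ 0.971 -0.012] [ 0.802 -0.022] lidedge w7 [0.721 0.204]
0.12 w7 [0.769 0.032] [ 0.802 -0.02 ] top [ 0.762 -0.016] [ 0.961 -0.011] [ 0.794 -0.021] lidedge w7 [0.717 0.204]
0.14 w7 [0.764 0.041] [ 0.795 -0.008] top [ 0.755 -0.015] [ 0.951 -0.01 ] [ 0.786 -0.02 ] lidedge w7 [0.713 0.204]
0.16 w7 [0.758 0.05 ] [0.787 0.003] top [ 0.747 -0.013] [ 0.941 -0.009] [ 0.778 -0.019] lidedge w7 [0.708 0.205]
0.18 w7 [0.753 0.059] [0.78  0.015] top [ 0.739 -0.012] [ 0.931 -0.008] [ 0.77  -0.017] lidedge w7 [0.704 0.205]
```

View pics/c7.png

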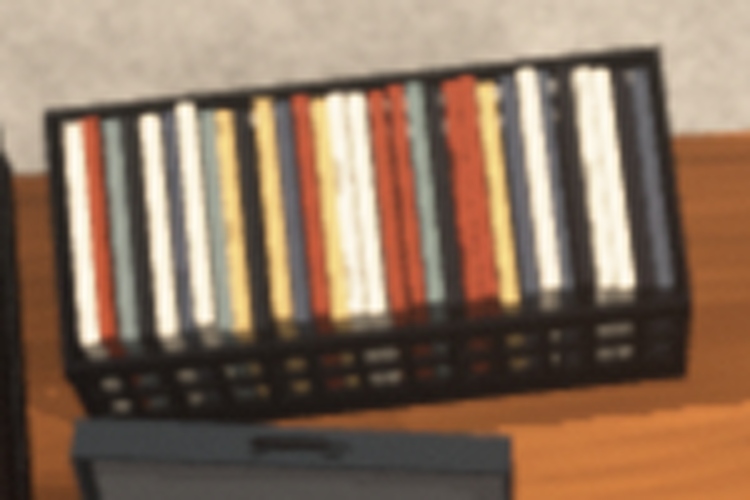

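The book crate is only about 0.12 m high, so it is clear. The lid's outer edge measures x of about 0.70–0.71. I'll back off another 2.5 cm and then descend behind the lid.

>>> play_rows(motion=[1,-2.5,0.2,0,0,1,-2.5,0.2,0,0,1,-2.5,0.2,4,0,1,-2.5,0.2,8,0,1,-2.5,0.2,11,0,1,-2.5,0.2,13,0,1,-2.5,0.2,13,0,1,-2.5,0.2,13,0])

```text
t: 14.83
tool_pos: [0.7528, 0.1984, 0.2298]
tcp_rot: [0.001, 0.044, 0.999, -0.005]
force: [0.7, 0.2, 0.9]
finger_gap: 0.0006
```

```bash
python3 -c "
from h import *
go(.523,.221,.228,84)"
```

```text
t 14.83 pos [0.7528 0.1984 0.2298] F [0.7 0.2 0.9] gap 0.0006
q [ 0.11  0.71  0.88 -0.01  1.55 -1.38] tool x [-0.996  0.088 -0.003] y [ 0.088  0.996 -0.011] z [ 0.002 -0.011 -1.   ]
shift cm [23.09  0.23  0.11]
jaw now 84.9 turn options rad 0.017 -3.125
```

>>> play_rows(motion=[1,1.5,0,0,0,1,2.7,0,0,0,1,3.9,0,0,0,1,5.1,0,0,0,1,6.3,0,0,0,1,7.5,0,0,0,1,8.7,0.1,0,0,1,9.9,0.1,0,0,1,11.1,0.1,0,0,1,12.3,0.1,0,0])

```text
t: 15.67
tool_pos: [0.6314, 0.2105, 0.2345]
tcp_rot: [0.005, 0.044, 0.999, -0.005]
force: [1.9, 0.2, 1.7]
finger_gap: 0.0001
```

>>> play_rows(motion=[1,1.2,0,0,0,1,2.4,0,0,0,1,3.6,0,0,0,1,4.8,0,0,0,1,6,0,0,0,1,7.2,0,0,0,1,8.4,0,0,0,1,9.6,0,0,0,1,10.5,0,0,0,1,10.5,0,0,0])

```text
t: 16.5
tool_pos: [0.5263, 0.2204, 0.2364]
tcp_rot: [0.007, 0.044, 0.999, -0.004]
force: [-0.6, -0.5, -0.8]
finger_gap: 0.0001
```

```bash
python3 -c "
from h import *
go(.523,.221,.228,84)
snap('scene','s8'); i=cv2.imread('pics/s8.png'); cv2.imwrite('pics/c8.png',cv2.resize(i[60:340,240:560],None,fx=2,fy=2))"
```

```text
t 16.5 pos [0.5263 0.2204 0.2364] F [-0.6 -0.5 -0.8] gap 0.0001
q [ 0.19  0.14  1.61 -0.01  1.38 -1.29] tool x [-0.996  0.087 -0.015] y [ 0.087  0.996 -0.007] z [ 0.014 -0.009 -1.   ]
shift cm [0.35 0.04 0.83]
jaw now 85.0 turn options rad 0.017 -3.124
```

View pics/c8.png

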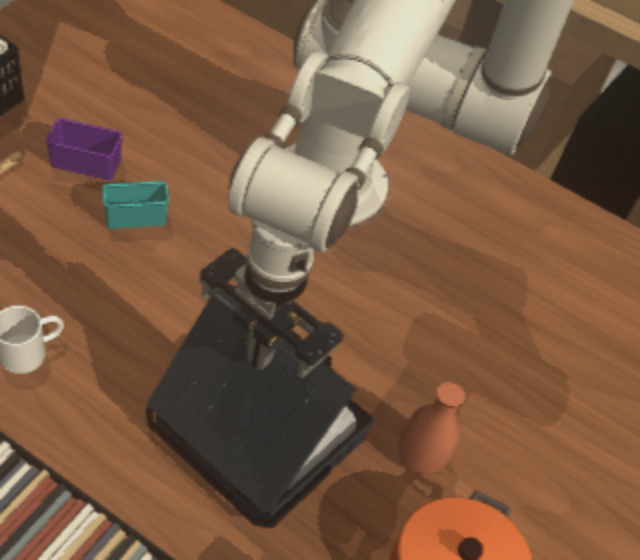

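The lid is past the balance point and sinking. The mug, vase and pot are undisturbed. I'll move above the front edge while it settles.

>>> play_rows(motion=[1,0,0,-3,0,1,0,0,-3,0,1,0,0,-3,0,1,0,0,-3,0,1,6,0,-3,0,1,11.6,0.3,-3,0,1,11.6,0.3,-3,0,1,11.6,0.3,-3,0,1,11.6,0.3,-3,0,1,11.6,0.3,-3,0])

```text
t: 17.38
tool_pos: [0.4117, 0.2334, 0.2639]
tcp_rot: [0.007, 0.044, 0.999, -0.004]
force: [0.0, 0.7, -0.8]
finger_gap: 0.0005
```

>>> play_rows(motion=[1,0,0,0,0,1,0,0,0,0,1,0,0,0,0,1,0,0,0,0,1,0,0,0,0,1,0,0,0,0,1,0,0,0,0,1,0,0,0,0,1,0,0,0,0,1,0,0,0,0])

```text
t: 18.22
tool_pos: [0.4117, 0.2334, 0.2639]
tcp_rot: [0.007, 0.044, 0.999, -0.004]
force: [-0.8, -0.4, 0.4]
finger_gap: 0.0008
```

>>> play_rows(motion=[1,0,0,0,0,1,0,0,0,0,1,0,0,0,0,1,0,0,0,0,1,0,0,0,0,1,0,0,0,0,1,0,0,0,0,1,0,0,0,0,1,0,0,0,0,1,0,0,0,0])

```text
t: 19.05
tool_pos: [0.4117, 0.2334, 0.2639]
tcp_rot: [0.007, 0.044, 0.999, -0.004]
force: [0.1, 0.7, 1.0]
finger_gap: 0.0001
```

```bash
python3 -c "
from h import *
go(.4095,.2334,.125,84)
snap('wrist','w9')"
```

```text
t 19.05 pos [0.4117 0.2334 0.2639] F [0.1 0.7 1. ] gap 0.0001
q [ 0.27 -0.14  1.83 -0.01  1.44 -1.21] tool x [-0.996  0.087 -0.015] y [ 0.088  0.996 -0.008] z [ 0.014 -0.009 -1.   ]
shift cm [ 0.43  0.09 13.88]
jaw now 85.0 turn options rad 0.017 -3.125
```

That was my twelfth picture, so from here I'll work from force and position readings.

>>> play_rows(motion=[1,0.4,0.1,4,0,1,0.4,0.1,8,0,1,0.4,0.1,10.5,0,1,0.4,0.1,12,0,1,0.4,0.1,13,0,1,0.4,0.1,13.5,0,1,0.4,0.1,13.5,0])

```text
t: 19.68
tool_pos: [0.4095, 0.2335, 0.1284]
tcp_rot: [0.007, 0.044, 0.999, -0.004]
force: [0.0, 0.7, 0.2]
finger_gap: 0.0004
```

>>> play_rows(motion=[1,0,0,0.3,0,1,0,0,0.6,0,1,0,0,0.9,0,1,0,0,1.2,0,1,0,0,1.2,0])

```text
t: 20.1
tool_pos: [0.4102, 0.2336, 0.1168]
tcp_rot: [0.007, 0.044, 0.999, -0.004]
force: [0.1, 0.0, 3.4]
finger_gap: 0.0004
```

>>> play_rows(motion=[1,0,0,0.3,0,1,0,0,0.6,0,1,0,0,0.8,0,1,0,0,0.8,0])

```text
t: 20.43
tool_pos: [0.4102, 0.2335, 0.1085]
tcp_rot: [0.007, 0.044, 0.999, -0.004]
force: [0.8, -0.3, 0.0]
finger_gap: 0.0005
```

>>> play_rows(motion=[1,0,0,0.2,0,1,0,0,0.4,0,1,0,0,0.5,0,1,0,0,0.5,0])

```text
t: 20.77
tool_pos: [0.4101, 0.2336, 0.1043]
tcp_rot: [0.007, 0.044, 0.999, -0.004]
force: [-4.4, -0.7, 10.7]
finger_gap: 0.0004
```

>>> play_rows(motion=[1,0,0,0.1,0,1,0,0,0.2,0,1,0,0,0.2,0])

```text
t: 21.02
tool_pos: [0.4101, 0.2336, 0.1037]
tcp_rot: [0.006, 0.044, 0.999, -0.004]
force: [-6.0, -1.8, 13.8]
finger_gap: 0.0002
```

>>> play_rows(motion=[1,0,0,-0.3,0,1,0,0,-0.6,0,1,0,0,-0.9,0,1,0,0,-0.9,0,1,0,0,-3,0,1,0,0,-3,0,1,0,0,-3,0,1,0,0,-3,0,1,0,0,-3,0,1,0,0,-3,0])

```text
t: 21.85
tool_pos: [0.4091, 0.2337, 0.1328]
tcp_rot: [0.006, 0.044, 0.999, -0.005]
force: [0.7, -1.1, 0.3]
finger_gap: 0.0001
```

Probe: an unlatched lid would touch at TCP 0.117, a latched one only near 0.105.

>>> play_rows(motion=[1,0,0,1,0,1,0,0,1.8,0,1,0,0,2.2,0,1,0,0,2.4,0,1,0,0,2.4,0,1,0,0,2.4,0])

```text
t: 22.35
tool_pos: [0.4093, 0.2334, 0.1086]
tcp_rot: [0.005, 0.044, 0.999, -0.005]
force: [0.1, 0.8, 0.0]
finger_gap: 0.0004
```

>>> play_rows(motion=[1,0,0,0.1,0,1,0,0,0.2,0,1,0,0,0.3,0,1,0,0,0.3,0])

```text
t: 22.68
tool_pos: [0.4096, 0.2335, 0.106]
tcp_rot: [0.006, 0.044, 0.999, -0.005]
force: [-0.8, -0.1, 2.1]
finger_gap: 0.0003
```

>>> play_rows(motion=[1,0,0,-3,0,1,0,0,-6,0,1,0,0,-9,0,1,0,0,-12,0,1,0,0,-15,0,1,0,0,-16,0,1,0,0,-16,0,1,0,0,-16,0])

```text
t: 23.35
tool_pos: [0.4077, 0.235, 0.2651]
tcp_rot: [0.005, 0.044, 0.999, -0.005]
force: [0.5, -0.6, -0.3]
finger_gap: 0.0002
```

```bash
python3 -c "
from h import *
snap('wrist','w10'); snap('top','t10')
e=np.array([.9945,-.1045,0]);l=np.array([.1045,.9945,0]);H=np.array([.6026,.2131,.063]);z=np.array([0,0,1.])
a,b=[cv2.cvtColor(cv2.imread(f'pics/{n}.png'),cv2.COLOR_BGR2GRAY) for n in ('w9','w10')]
for fn,im in (('w9',a),('w10',b)):
  # brightness along a line across the front edge, off the clip, with predicted front-edge pixel for two angles
  for s in (-.07,.07):
    u=[]
    for th in (0,.06):
      P=H+.216*(-np.cos(th)*e+np.sin(th)*z)+.025*(np.cos(th)*z+np.sin(th)*e)+s*l; u.append(proj(fn,P).round(1))
    c=int(u[0][0]); r=int(u[0][1]); print(fn,s,'pred closed',u[0],'unlatched',u[1],'col',c,'rows',r-22,im[r-22:r+12,c].tolist())
"
```

```text
w9 -0.07 pred closed [229.  183.4] unlatched [225.5 188.5] col 229 rows 161 [141, 143, 144, 145, 145, 144, 142, 141, 140, 134, 112, 78, 54, 55, 68, 89, 106, 110, 99, 82, 72, 60, 53, 56, 59, 61, 60, 59, 61, 70, 88, 102, 106, 106]
w9 0.07 pred closed [412.  186.5] unlatched [415.3 191.7] col 412 rows 164 [128, 125, 125, 125, 124, 127, 130, 137, 155, 167, 149, 105, 65, 56, 63, 80, 98, 107, 104, 92, 80, 70, 57, 55, 59, 61, 60, 60, 60, 67, 84, 100, 104, 104]
w10 -0.07 pred closed [228.5 189.3] unlatched [224.9 194.5] col 228 rows 167 [140, 141, 142, 142, 141, 140, 138, 137, 131, 112, 78, 54, 52, 60, 76, 96, 107, 102, 80, 63, 58, 55, 54, 56, 72, 92, 105, 107, 108, 107, 107, 107, 107, 107]
w10 0.07 pred closed [410.  192.4] unlatched [413.2 197.8] col 410 rows 170 [123, 122, 122, 122, 124, 127, 134, 151, 163, 145, 103, 64, 52, 54, 67, 85, 100, 103, 94, 78, 64, 56, 54, 52, 61, 83, 99, 106, 105, 105, 105, 105, 104, 105]
```

The image rows show the front edge dropped by the full 0.06 rad: the edge is 2.4 rows from the closed prediction, where it was 7.6 before. To be sure, I'll press once more a little harder and probe finely.

>>> play_rows(motion=[1,0,0,4,0,1,0,0,8,0,1,0,0,12,0,1,0,0,14,0,1,0,0,15,0,1,0,0,15.5,0,1,0,0,15.6,0,1,0,0,15.6,0])

```text
t: 24.12
tool_pos: [0.4086, 0.2332, 0.1081]
tcp_rot: [0.004, 0.044, 0.999, -0.005]
force: [-1.2, 0.4, -0.5]
finger_gap: 0.0006
```

>>> play_rows(motion=[1,0,0,0.1,0,1,0,0,0.2,0,1,0,0,0.3,0,1,0,0,0.4,0,1,0,0,0.5,0,1,0,0,0.6,0,1,0,0,0.7,0,1,0,0,0.75,0,1,0,0,0.75,0])

```text
t: 24.87
tool_pos: [0.4094, 0.2335, 0.1036]
tcp_rot: [0.005, 0.043, 0.999, -0.005]
force: [-8.7, -2.2, 21.1]
finger_gap: -0.0002
```

>>> play_rows(motion=[1,0,0,-0.2,0,1,0,0,-0.2,0,1,0,0,-0.2,0])

```text
t: 25.12
tool_pos: [0.4098, 0.2337, 0.106]
tcp_rot: [0.006, 0.043, 0.999, -0.005]
force: [1.5, 0.5, 1.1]
finger_gap: 0.0003
```

>>> play_rows(motion=[1,0,0,-0.05,0,1,0,0,-0.05,0,1,0,0,-0.05,0])

```text
t: 25.37
tool_pos: [0.4095, 0.2336, 0.1061]
tcp_rot: [0.005, 0.044, 0.999, -0.005]
force: [0.8, 0.3, 0.3]
finger_gap: 0.0006
```

>>> play_rows(motion=[1,0,0,-0.05,0,1,0,0,-0.05,0,1,0,0,-0.05,0])

```text
t: 25.62
tool_pos: [0.4093, 0.2335, 0.1064]
tcp_rot: [0.005, 0.043, 0.999, -0.005]
force: [0.2, -0.1, -0.9]
finger_gap: 0.0006
```

>>> play_rows(motion=[1,0,0,0.1,0,1,0,0,0.1,0,1,0,0,0.1,0,1,0,0,0.1,0])

```text
t: 25.95
tool_pos: [0.4095, 0.2336, 0.1059]
tcp_rot: [0.005, 0.043, 0.999, -0.005]
force: [-1.6, -0.9, 5.4]
finger_gap: 0.0004
```

>>> play_rows(motion=[1,0,0,0.05,0,1,0,0,0.05,0,1,0,0,0.05,0,1,0,0,0.05,0])

```text
t: 26.28
tool_pos: [0.4095, 0.2336, 0.1059]
tcp_rot: [0.005, 0.043, 0.999, -0.005]
force: [-2.8, -0.7, 6.2]
finger_gap: 0.0003
```

>>> play_rows(motion=[1,0,0,0.05,0,1,0,0,0.05,0,1,0,0,0.05,0,1,0,0,0.05,0])

```text
t: 26.62
tool_pos: [0.4095, 0.2336, 0.1059]
tcp_rot: [0.005, 0.043, 0.999, -0.005]
force: [-2.7, 0.5, 5.4]
finger_gap: 0.0003
```

>>> play_rows(motion=[1,0,0,0.1,0,1,0,0,0.1,0,1,0,0,0.1,0,1,0,0,0.1,0])

```text
t: 26.95
tool_pos: [0.4095, 0.2336, 0.1057]
tcp_rot: [0.005, 0.043, 0.999, -0.005]
force: [-3.4, -0.8, 7.3]
finger_gap: 0.0005
```

Stable contact at TCP 0.106 m. The unlatched rest touched at 0.1168 m (0.06 rad), so the lid is now at about 0.005 rad. I'll retreat and compare the clip's outer edge with its rest position before closing.

>>> play_rows(motion=[1,0,0,-3,0,1,0,0,-6,0,1,0,0,-9,0,1,0,0,-12,0,1,0,0,-15,0,1,0,0,-16,0,1,0,0,-16,0,1,0,0,-16,0])

```text
t: 27.62
tool_pos: [0.4079, 0.2353, 0.2647]
tcp_rot: [0.004, 0.043, 0.999, -0.005]
force: [0.5, -0.1, -0.8]
finger_gap: 0.0007
```

```bash
python3 -c "
from h import *
snap('wrist','w11'); print(bot.tips_ahead)
P=px('w3',405,58,.088); print('clip outer edge guess',P.round(4))
for fn in ('w3','w6','w9','w10','w11'):
  im=cv2.cvtColor(cv2.imread(f'pics/{fn}.png'),cv2.COLOR_BGR2GRAY); u,v=proj(fn,P); c=int(round(u)); r=int(round(v))
  p=im[r-14:r+15,c-8:c+9].mean(1); g=np.diff(p); k=int(g[:22].argmin()); w=-g[max(k-2,0):k+3].clip(max=0)
  e=r-14+(np.arange(max(k-2,0),max(k-2,0)+len(w))*w).sum()/w.sum()+.5
  print(fn,'pred',round(v,2),'edge',round(e,2),'x at z=.088',px(fn,u,e,.088)[:2].round(4))
print(bot.read_state()['force'])
d=cv2.absdiff(cv2.imread('pics/top0.png'),(snap('top','t11'),cv2.imread('pics/t11.png'))[1]).max(2)
for n,(x,y) in dict(mug=(377,197),discs=(439,175),jar=(386,155),brush=(485,260),vase=(187,295),pot=(138,248)).items(): print(n,d[y-18:y+18,x-12:x+12].mean().round(1))
"
```

```text
0.017
clip outer edge guess [0.3691 0.2388 0.088 ]
w3 pred 58.0 edge 56.59 x at z=.088 [0.3682 0.2387]
w6 pred 58.43 edge 57.37 x at z=.088 [0.3684 0.2387]
w9 pred 159.91 edge 158.06 x at z=.088 [0.3677 0.2389]
w10 pred 166.08 edge 163.49 x at z=.088 [0.3671 0.2389]
w11 pred 166.44 edge 163.96 x at z=.088 [0.3672 0.2389]
[0.3211842  0.0296593  0.87328345]
mug 13.5
discs 9.6
jar 8.6
brush 20.1
vase 18.6
pot 7.6
```

```bash
python3 -c "
from h import *
print(bot.close_job())"
```

```text
the job is handed in; nothing more can be done
None
```

I nested the medium tin in the large one and the small tin in the medium, swung the lid shut from behind, and pressed it through the clip. I handed the job in after about 28 s of the 72 s; it gives no verdict.

**Nesting:** all three rims were concentric and level in both the wrist and scene views.

**Lid:** the press force dropped to about 0 N as the clip snapped over. The lid then stayed down: a probe touched it at TCP 0.106 m, against 0.117 m when it was only resting on the clip. That puts the lid at about 0.005 rad, under the 0.010 limit, but this is an indirect estimate. Taking the height of the hard stop under load as 0 would instead give about 0.012 rad. The known heights (lid top 88 mm when closed, and the 0.06 rad resting angle) support the lower figure.

**Clip:** its outer edge was within about 1 mm of its rest position, roughly 0.02 rad against the 0.06 limit.

**Other goods:** I saw no contact with any of them. A before/after image comparison showed moderate brightness changes around the brush and vase (about 20 grey levels). I put these down to shadows but could not check, because the 12-picture viewing limit was used up. For the same reason I checked the final lid state from numbers, not by eye.

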